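# Open the fixture's hook latch and offer up a cast press lever, held level

## Task

Get the assembly fixture ready and offer the cast press lever up to it: first press the tail of the fixture's hook latch all the way down until it snaps over and stays down by itself when you let go, so that the hook stands back from the pin. Then pick up the cast lever by its balance point, which is well towards the heavy hub, and finish while holding it level and still in the air, with the bore of its hub straight above the pin, a few centimetres higher than the pin's top, and its arm pointing over the forked rest. Do not lower the lever onto the fixture, touch the fixture with it or let go of it, and leave everything else on the bench where it is.

Things in the scene. Friction and masses are not known exactly. Their poses are not given: they have to be found in the camera images.
- lever_balance (a point): Balance point (centre of mass) of the cast press lever, a dark grey casting 270 mm long, lying flat on the bench, 0.44 to 0.72 kg. It is in the middle of the straight arm, 67 mm from the hub's axis, 22 mm above the underside. Own axes: x along the arm from hub to eye, z up. The arm is 16 mm wide and 16 mm high (14 to 30 mm above the underside), free from 51 to 217 mm from the hub's axis.
- lever: The same cast lever; its force and speed are judged. Origin on the hub's axis at the underside, axes as above.
- lever_hub (a point): Centre of the underside of the lever's heavy hub: an upright round collar of 54 mm diameter and 42 mm height with a 22 mm bore right through, at one end of the lever. Axes as the lever's.
- lever_eye (a point): Centre of the small round boss (26 mm diameter, 38 mm high) at the other, light end of the lever, 230 mm from the hub's axis and 22 mm above the underside. Axes as the lever's.
- fixture: The assembly fixture, fixed to the bench: an aluminium base plate 340 x 60 x 14 mm with, in one line along its own x axis, the latch (x from -140 to -20 mm), the pin (x = 0) and the forked rest (x = 190 mm). Origin on the bench under the pin, z up. The plate reaches from x = -100 to +240 mm.
- pin_top (a point): Top of the upright steel pin of 18 mm diameter that goes into the hub's bore, 52 mm above the bench; it stands on a round seat of 48 mm diameter whose top is 30 mm above the bench. Axes as the fixture's: x from the pin towards the forked rest.
- rest (a point): Middle of the floor of the forked rest, a block with two cheeks 26 mm apart, 190 mm from the pin; floor 44 mm and cheek tops 63 mm above the bench. Axes as the fixture's.
- latch_pad (a point): Centre of the upper face of the thumb pad at the end of the latch's tail: flat steel, 44 mm along the tail, 34 mm wide, 8 mm thick. It is 88 mm from the hinge, which lies 47 mm from the pin on the side away from the rest, 42 mm above the bench, level across the fixture. Tail up: sloping at 0.65 rad, pad face 98 mm above the bench, 115 mm from the pin in plan; fully down: nearly level, 50 mm and 135 mm.
- latch (a joint): Angle of the hook latch in rad: 0 = tail up, hook over the pin's edge; 0.6 = tail fully down on its rigid stop, hook swung back clear of the hub. An over-centre spring pushes it up below about 0.5 and holds it down beyond. Pressing the pad takes about 6 N at first, then less. When down, the hook's highest point is 95 mm above the bench, 45 to 75 mm from the pin on the side away from the rest.
- bottle_mid (a point): Middle of the white glue bottle standing near the left edge of the bench, by the tape roll, 46 mm diameter, 101 mm high. A bystander.
- spool_mid (a point): Middle of the thread spool standing on the bench to the right of the work, 63 x 49 x 51 mm. A bystander.
- wax_mid (a point): Middle of the block of yellow beeswax just behind the fixture, 38 x 55 x 22 mm. A bystander.
- tape_mid (a point): Middle of a roll of masking tape lying flat, 105 mm diameter, 26 mm high. A bystander.

How it is judged:
By the outcome, as a careful person would: the job done as asked, in the order asked, and still so for the second after the job is handed in, while the arm keeps its last pose, push and grip.
It also fails if it takes over 48 s, if anything falls off the work surface, if the arm or the gripper's body presses on something with over 40 N, if the wrist force passes 120 N, or if a joint passes its speed limit or range.

## Robot

A 6-joint arm with a two-finger parallel gripper is mounted at the origin on a cart in front of the work surface, level with it; the furniture and walls round the work are solid. World frame = base frame: x ahead of the robot, y to its left, z up, the work surface at z = 0. Lengths are in mm, angles in rad, forces in N, time in s.
With the tool pointing down it reaches from about 275 to 750 mm from the base axis. Payload 10.2 kg.
Tool frame: the origin (TCP) lies midway between the tips of the shut fingers; the grasp point (between the pads) lies 19 mm behind it (ctrl.pinch_z is the distance from the TCP to the grasp point, in mm); x points along the fingers, z is the direction in which the jaws open and shut, and the axes are right-handed (so a half turn about x gives the same grasp; the last joint's range is limited). The gripper opens to 85 mm and grips with 20 to 120 N. Pads are 22 mm wide; open, the fingers measure 114 mm over their backs; the gripper's body (76 mm by 85 mm) begins 54 mm behind the grasp point. The pads swing forward as they close: fully open they stand 13 mm farther back than shut.
Start: joints at [-1.48, 0.313, 1.498, -0, 1.331, -0.223], TCP at [162.042, -499.373, 231.294] pointing down, gripper open.
Joint ranges: [-2.94, 2.94], [-0.97, 2.17], [0.19, 2.56], [-1.23, 4.37], [0.02, 3.11], [-2.88, 2.88]. Speed limits (rad/s): [2.39, 2.39, 3.01, 3.14, 3.14, 3.14].

## Interface

Orientations are given as a unit quaternion [w, x, y, z].
In Python, from rig import ctrl, capture, workorder, nets gives the robot as it stands. The module is installed in compiled form; this text tells all that it offers.
- The arm moves only by the tool send_rows, never from a script. Its argument "rows" is text: rows parted by semicolons, each of 5 numbers parted by spaces: the opening, from 0 (shut) to 1 (fully open), then the shift along the tool's x, y, z in cm, then the turn about the tool's x in units of 5 degrees (1.0 is 5 degrees). In form: grip x y z yaw; .... A call has 1 to 12 rows; each row is the pose to reach, as a shift and turn from the pose commanded when the call began, along the tool's axes at that moment; what a row does not reach only later rows make up. A row lasts 1/10 s, in which the tool goes at most 50 mm and 8.59 degrees, less where a joint would pass 70% of its speed; a pose out of reach is approached as far as the arm can. A call with a gripper value outside its range is refused whole. The fingers move at their own pace and stop on an object; "grip_force" is the grip in N (left out, the last holds). Time passes only in rows, so rows that repeat a pose let the fingers close. It gives the time, the measured TCP pose, the force and the opening at its end, in the units of the state.
- ctrl.sense(): the state, without advancing time (a new reading comes with each control period).
- capture(name): name is "scene" or "top" or "wrist"; returns a dict with "pixels" (480x640x3 uint8, red, green, blue), "intrinsics" (3x3 intrinsics, pixels), "view" (4x4, takes a point from world to camera coordinates); the wrist camera has in their place "mount" (4x4, takes a point from camera to tool coordinates, whose origin is the TCP and whose axes are the tool frame's). Camera axes: x right, y down, z forward; pixel columns grow to the right and rows downward; lengths in mm; the calibration is good to about 2 mm. The wrist camera is an equidistant fisheye: a pixel r from the principal point sees the ray r / f radians off the axis. A picture is of the moment at which its call begins: read the wrist's pose just before it. There is no depth.
- workorder.finish_job(): hands the job in, once; it reports no verdict.
Trained networks look in a picture, given as the dict that the camera call returned (one of the last four; its "shot" number tells which), for a name from the list of things; names that differ only in an ending like _2 or _b are one class to them, and where a whole thing is asked for, a point or a joint stands for the part that bears it (a point fixed in the world has none). Each returns a list of dicts, best first, with "confidence" (0 to 1); they miss things now and then, are a little off and sometimes report something else, mostly with a low value. They report only what shows in the picture. A call takes as long as a camera call.
- nets.boxes_of(picture, target): "location" ([x, y, z] in mm, in world coordinates, good to about 4 mm: the middle of the surface that is visible of it).
- nets.spot_point(picture, target): "location" ([x, y, z] in mm, in world coordinates, good to about 4 mm: a listed point, or the origin of a listed thing).
The state is a dict: "time_s": time; "joints": joint angles; "dq": joint speeds; "tau": joint torques, N m; "eef_pos": TCP position; "ee_rot": TCP orientation; "force": force on the tool from outside, world axes, zero at the start; "wrist_torque": the same for the moment, N m; "grip_width": opening from 0.0 (shut) to 1.0 (fully open).
Only numpy, scipy, OpenCV 4.12 (cv2) and the standard library are available. Lean on these libraries where they do the work, as an engineer would, in place of code of your own. Each camera call takes 0.05 s, during which the arm holds its last target.

## Working session

There is one attempt and no reset: what is moved stays moved. The work goes in short steps, Python scripts to look and compute and a tool call to move; the robot and the scene stay as the last step left them, time stands still between calls to the robot, and variables do not carry over. Pictures are saved under pics/ and viewed, and the job is handed in when it is done.

Besides the shell and the picture viewer there is one more tool, called after "Call:" by a JSON object that holds its "fn" and its "kwargs", one argument or row to a line. send_rows: Moves the arm, as the interface text tells. Its arguments: {"type":"object","properties":{"rows":{"type":"string"},"grip_force":{"type":"number"}},"required":["rows"]}

```bash
mkdir -p pics
python3 - <<'E'
from rig import ctrl, capture, workorder, nets
import cv2
print(ctrl.sense())
for n in ("scene","top"):
    c=capture(n)
    cv2.imwrite(f"pics/{n}0.png",c["pixels"][:,:,::-1])
    for t in ["lever_balance","lever_hub","lever_eye","pin_top","rest","latch_pad","bottle_mid","spool_mid","wax_mid","tape_mid","fixture","lever"]:
        r=nets.spot_point(c,t)
        print(n,t,[( [round(v) for v in d["location"]],round(d["confidence"],2)) for d in r[:2]])
E
```

```text
{'time_s': 0.0, 'joints': array([-1.48040737e+00,  3.13443635e-01,  1.49844894e+00, -2.32515600e-05,
        1.33103806e+00, -2.23416949e-01]), 'dq': array([-8.71765011e-04,  2.36955389e-03, -4.67230387e-04, -4.30104969e-04,
        4.19230203e-04,  9.47904542e-05]), 'tau': array([ 1.41973462e-03, -4.12272263e+01, -2.59734374e+01, -1.03356717e-04,
        4.25519320e-03,  2.18953414e-05]), 'eef_pos': array([ 162.00660499, -499.09209414,  230.73388389]), 'ee_rot': array([ 0.57167145,  0.41607706,  0.57230652, -0.41537559]), 'force': array([ 0.62595741, -0.67858542, -0.49037529]), 'wrist_torque': array([ 0.0086712 , -0.04677271,  0.02660192]), 'grip_width': 1.0010428388555226}
scene lever_balance [([446, -3, 20], 0.81)]
scene lever_hub [([445, -69, -2], 0.6), ([443, -70, 2], 0.38)]
scene lever_eye [([439, 165, 23], 0.59)]
scene pin_top [([628, -56, 55], 0.94), ([776, 148, 10], 0.73)]
scene rest [([640, 136, 42], 0.75)]
scene latch_pad [([617, -170, 97], 0.67)]
scene bottle_mid [([442, -64, 3], 0.47), ([444, -67, -2], 0.4)]
scene spool_mid [([523, -333, 26], 0.55)]
scene wax_mid [([779, 149, 11], 0.73), ([643, 136, 42], 0.59)]
scene tape_mid [([636, 435, 11], 0.6)]
scene fixture [([628, -57, 1], 0.74)]
scene lever [([443, -62, 2], 0.92)]
top lever_balance [([443, -4, 25], 0.97)]
top lever_hub [([444, -66, 3], 0.94)]
top lever_eye [([432, 162, 27], 0.7)]
top pin_top [([624, -53, 53], 0.97)]
top rest [([648, 134, 46], 0.75)]
top latch_pad [([620, -168, 106], 0.59)]
top bottle_mid [([494, 392, 52], 0.84)]
top spool_mid [([517, -334, 25], 0.51)]
top wax_mid []
top tape_mid [([633, 432, 11], 0.97)]
top fixture [([624, -48, 2], 0.66)]
top lever [([447, -68, 3], 0.91), ([518, -337, 28], 0.28)]
```

View pics/scene0.png

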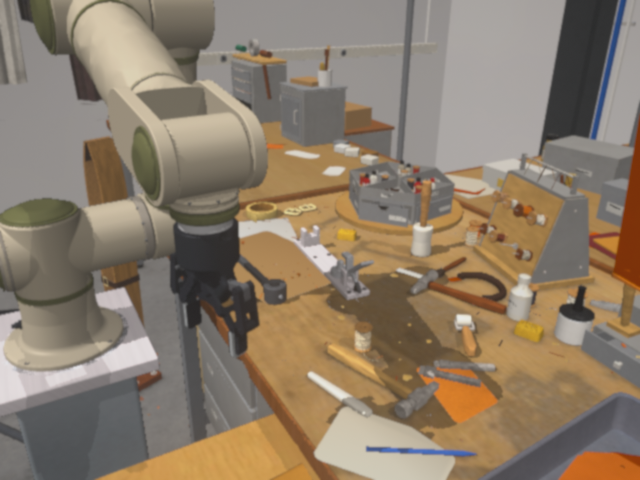

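View pics/top0.png

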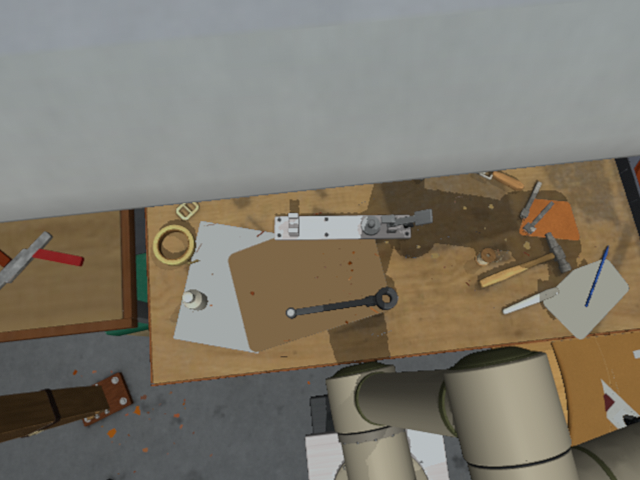

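The scene and top views agree. In the top view the pin is at about (372,226), the fork at (293,225), the pad at (423,215), the lever hub at (385,298) and the eye at (291,313). The nets' distances match the given sizes (pin to rest 191 mm, hub to eye 231 mm). The beeswax and overhead parts are outside my path.

```bash
cat > h.py <<'E'
import numpy as np
from scipy.spatial.transform import Rotation as Ro
from rig import ctrl, capture, workorder, nets
def st():
    s=ctrl.sense(); q=s["ee_rot"]; R=Ro.from_quat([q[1],q[2],q[3],q[0]]).as_matrix()
    return s,np.array(s["eef_pos"]),R
def shift(target,zdir=None):
    s,p,R=st()
    print("t",s["time_s"],"pos",p.round(1),"F",s["force"].round(1),"w",round(s["grip_width"],3),"q",s["joints"].round(2))
    print("tool axes x,y,z\n",R.T.round(3))
    d=R.T@(np.array(target)-p); print("shift cm",(d/10).round(2))
    if zdir is not None:
        z=np.array([*zdir,0.]);z/=np.linalg.norm(z)
        z=R.T@z; a=np.arctan2(-z[1],z[2]); a=(a+np.pi/2)%np.pi-np.pi/2
        print("yaw units",round(np.degrees(a)/5,3))
E
python3 - <<'E'
from h import *
print(ctrl.pinch_z)
shift([616,-169,150],[1,0.094])
shift([616,-169,150],[0.094,1])
E
```

```text
18.700000000000003
t 1.3 pos [ 162.  -499.4  231.3] F [ 0.4 -0.6 -0.5] w 0.998 q [-1.48  0.31  1.5   0.    1.33 -0.22]
tool axes x,y,z
 [[ 0.     0.    -1.   ]
 [ 0.951  0.309  0.   ]
 [ 0.309 -0.951 -0.   ]]
shift cm [  8.13  53.38 -17.41]
yaw units -15.478
t 1.3 pos [ 162.  -499.4  231.3] F [ 0.4 -0.6 -0.5] w 0.998 q [-1.48  0.31  1.5   0.    1.33 -0.22]
tool axes x,y,z
 [[ 0.     0.    -1.   ]
 [ 0.951  0.309  0.   ]
 [ 0.309 -0.951 -0.   ]]
shift cm [  8.13  53.38 -17.41]
yaw units 4.67
```

Call:
{"fn": "send_rows", "kwargs": {
  "rows": "0 2 20 -6 -5;0 4 40 -12 -10;0 6 53.4 -17.4 -13.3;0 6 53.4 -17.4 -13.3;0 6 53.4 -17.4 -13.3;0 6 53.4 -17.4 -13.3;0 6 53.4 -17.4 -13.3;0 6 53.4 -17.4 -13.3;0 6 53.4 -17.4 -13.3;0 6 53.4 -17.4 -13.3;0 6 53.4 -17.4 -13.3;0 6 53.4 -17.4 -13.3",
  "grip_force": 60
}}

```text
time_s: 2.5
eef_pos: [618.6, -165.5, 170.1]
ee_rot: [0.706, 0.033, 0.707, -0.032]
force: [-0.6, -0.7, -0.1]
grip_width: -0.003
```

Call:
{"fn": "send_rows", "kwargs": {
  "rows": "0 0 0 0 0;0 0 0 0 0;0 0 0 0 0"
}}

```text
time_s: 2.8
eef_pos: [615.6, -170.1, 171.7]
ee_rot: [0.706, 0.034, 0.706, -0.035]
force: [-0.2, -0.4, -1.0]
grip_width: 0.0
```

Run:
```python
from h import *
import cv2
shift([616,-169,120],[0.995,-0.094])
for n in ("scene","wrist","top"):
    c=capture(n)
    cv2.imwrite(f"pics/{n}1.png",c["pixels"][:,:,::-1])
    for t in ["lever_balance","lever_hub","lever_eye","pin_top","rest","latch_pad","fixture","lever"]:
        r=nets.spot_point(c,t)
        print(n,t,[( [round(v) for v in d["location"]],round(d["confidence"],2)) for d in r[:1]])
```

```text
t 2.8 pos [ 615.6 -170.1  171.7] F [-0.2 -0.4 -1. ] w 0.0 q [-0.45  0.61  1.2  -0.    1.33 -0.35]
tool axes x,y,z
 [[ 0.    -0.    -1.   ]
 [ 0.098  0.995 -0.   ]
 [ 0.995 -0.098  0.   ]]
shift cm [5.17 0.11 0.03]
yaw units -0.04
scene lever_balance [([444, -3, 20], 0.63)]
scene lever_hub [([444, -68, -1], 0.66)]
scene lever_eye [([435, 163, 24], 0.61)]
scene pin_top [([628, -59, 53], 0.72)]
scene rest [([626, -55, 53], 0.71)]
scene latch_pad [([616, -169, 95], 0.82)]
scene fixture [([626, -56, 2], 0.59)]
scene lever [([443, -67, 4], 0.81)]
wrist lever_balance [([438, -2, 21], 0.87)]
wrist lever_hub [([445, -70, -1], 0.85)]
wrist lever_eye []
wrist pin_top [([631, -55, 50], 0.62)]
wrist rest []
wrist latch_pad [([620, -168, 94], 0.93)]
wrist fixture [([628, -56, 2], 0.81)]
wrist lever [([442, -66, -3], 0.56)]
top lever_balance [([442, 2, 23], 0.85)]
top lever_hub [([442, -64, 3], 0.94)]
top lever_eye []
top pin_top [([623, -54, 55], 0.76)]
top rest [([650, 135, 48], 0.85)]
top latch_pad []
top fixture [([624, -50, -1], 0.81)]
top lever [([444, -66, 3], 0.85)]
```

View pics/wrist1.png

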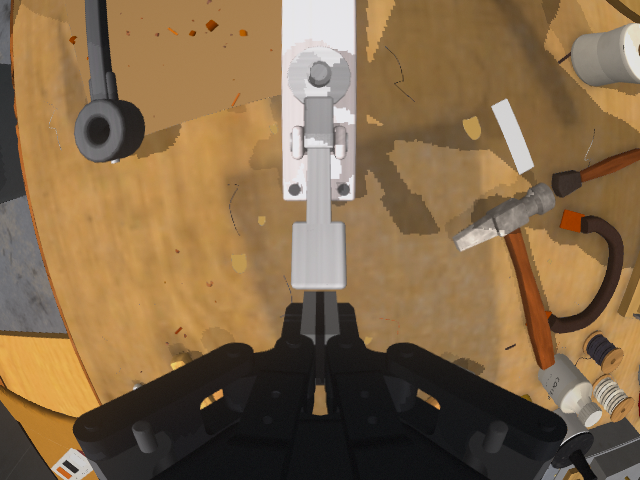

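The wrist view shows the pad at (319,255), the pin at (319,72), and the finger tips behind the pad, in line with the tail. I'll solve the pixel positions on known heights.

```bash
cat >> h.py <<'E'
def pix(c,uv,z):
    K=c["intrinsics"]; x=np.array([(uv[0]-K[0][2])/K[0][0],(uv[1]-K[1][2])/K[1][1]]); r=np.hypot(*x)
    d=np.array([*(x/r*np.sin(r)) ,np.cos(r)]) if r>0 else np.array([0,0,1.])
    s,p,R=st(); M=np.array(c["mount"])
    o=R@M[:3,3]+p; w=R@(M[:3,:3]@d); return o+w*(z-o[2])/w[2]
E
python3 - <<'E'
from h import *
c=capture("wrist")
for n,uv,z in [("padc",(319,255),98),("pad near edge",(319,289),85+30),("pin",(319,72),52),("seat",(319,76),30),("hub",(97,131),42),("armfar",(96,0),30),("platecorner",(294,188),14),("platecorner",(344,188),14),("plR",(356,10),14),("plL",(283,10),14)]:
    print(n,pix(c,uv,z).round(1))
E
```

```text
padc [ 616.2 -170.7   98. ]
pad near edge [ 614.8 -185.9  115. ]
pin [627.5 -54.7  52. ]
seat [627.5 -54.6  30. ]
hub [443.8 -68.1  42. ]
armfar [444.5  52.3  30. ]
platecorner [ 598.5 -141.1   14. ]
platecorner [ 639.1 -145.1   14. ]
plR [662.6   1.3  14. ]
plL [604.6   7.   14. ]
```

Call:
{"fn": "send_rows", "kwargs": {
  "rows": "0 3.5 0 0 0;0 6 0 0 0;0 7.2 0 0 0;0 7.4 0 0 0;0 7.9 -0.4 0 0;0 8.4 -0.75 0 0;0 9 -1.1 0 0;0 9.6 -1.35 0 0;0 10.2 -1.6 0 0;0 10.8 -1.75 0 0;0 11.4 -1.85 0 0;0 11.8 -1.9 0 0"
}}

```text
time_s: 5.4
eef_pos: [614.1, -188.1, 52.4]
ee_rot: [0.706, 0.034, 0.707, -0.034]
force: [0.1, 0.6, 0.1]
grip_width: -0.002
```

Call:
{"fn": "send_rows", "kwargs": {
  "rows": "0 0 0 0 0;0 0.2 0 0 0;0 0.3 0 0 0;0 0.3 0 0 0"
}}

```text
time_s: 5.8
eef_pos: [614.6, -188.0, 50.8]
ee_rot: [0.706, 0.034, 0.706, -0.034]
force: [-1.4, 0.1, 2.0]
grip_width: 0.0
```

Run:
```python
from h import *
import cv2
shift([612,-189,50])
for n in ("scene",):
    c=capture(n)
    cv2.imwrite(f"pics/{n}2.png",cv2.resize(c["pixels"][180:380,200:480,::-1],(800,571)))
```

```text
t 5.8 pos [ 614.6 -188.    50.8] F [-1.4  0.1  2. ] w 0.0 q [-0.48  0.74  1.31 -0.    1.09 -0.38]
tool axes x,y,z
 [[ 0.001 -0.    -1.   ]
 [ 0.096  0.995 -0.   ]
 [ 0.995 -0.096  0.001]]
shift cm [ 0.08 -0.12 -0.25]
```

Call:
{"fn": "send_rows", "kwargs": {
  "rows": "0 0.1 0 0 0;0 0.2 0 0 0;0 0.3 0 0 0;0 0.3 0 0 0"
}}

```text
time_s: 6.25
eef_pos: [614.9, -188.1, 50.2]
ee_rot: [0.707, 0.034, 0.706, -0.034]
force: [-7.4, 3.6, 19.8]
grip_width: -0.001
```

Run:
```python
from h import *
shift([612,-189,50])
```

```text
t 6.25 pos [ 614.9 -188.1   50.2] F [-7.4  3.6 19.8] w -0.001 q [-0.48  0.74  1.31 -0.    1.09 -0.38]
tool axes x,y,z
 [[ 0.001 -0.001 -1.   ]
 [ 0.096  0.995 -0.001]
 [ 0.995 -0.096  0.002]]
shift cm [ 0.02 -0.12 -0.28]
```

View pics/scene2.png

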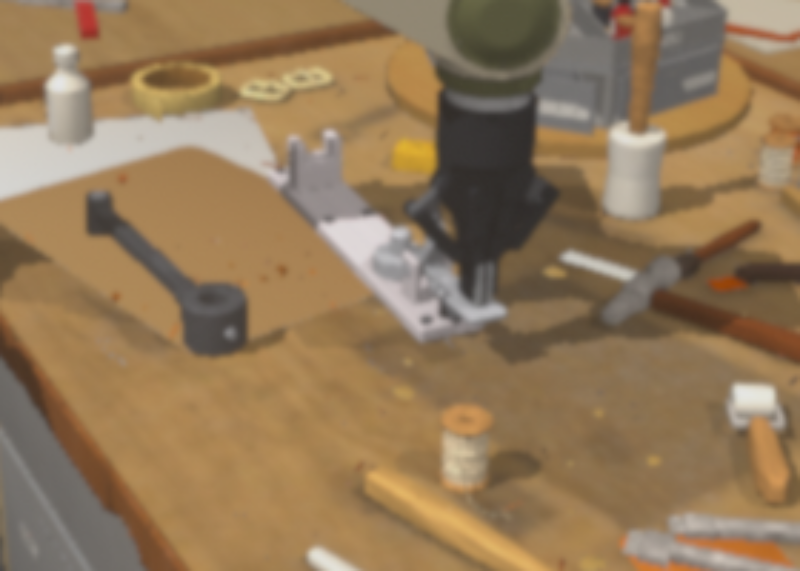

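The crop shows the tail nearly level under the fingers at (490,310), and 20 N at z = 50 says it is on its stop. Now I'll lift off and check that it stays down.

Call:
{"fn": "send_rows", "kwargs": {
  "rows": "0 -3 0 0 0;0 -7 0 0 0;0 -11 0 0 0;0 -13 0 0 0;0 -13 0 0 0;0 -13 0 0 0"
}}

```text
time_s: 6.85
eef_pos: [614.2, -187.8, 176.5]
ee_rot: [0.706, 0.034, 0.707, -0.034]
force: [-0.4, 0.7, -0.7]
grip_width: 0.0
```

Run:
```python
from h import *
import cv2
shift([442.3,-1.3,120],[0.999,0.039])
for n in ("wrist","scene"):
    c=capture(n)
    p=c["pixels"] if n=="wrist" else cv2.resize(c["pixels"][180:380,200:480],(800,571))
    cv2.imwrite(f"pics/{n}3.png",p[:,:,::-1])
    for t in ["pin_top","latch_pad"]:
        r=nets.spot_point(c,t)
        print(n,t,[( [round(v) for v in d["location"]],round(d["confidence"],2)) for d in r[:1]])
```

```text
t 6.85 pos [ 614.2 -187.8  176.5] F [-0.4  0.7 -0.7] w 0.0 q [-0.48  0.62  1.18  0.    1.34 -0.38]
tool axes x,y,z
 [[-0.001  0.    -1.   ]
 [ 0.096  0.995  0.   ]
 [ 0.995 -0.096 -0.001]]
shift cm [  5.67  16.91 -18.9 ]
yaw units -1.552
wrist pin_top [([625, -54, 51], 0.56)]
wrist latch_pad [([617, -189, 46], 0.56)]
scene pin_top [([629, -55, 52], 0.85)]
scene latch_pad [([613, -189, 48], 0.58)]
```

View pics/wrist3.png

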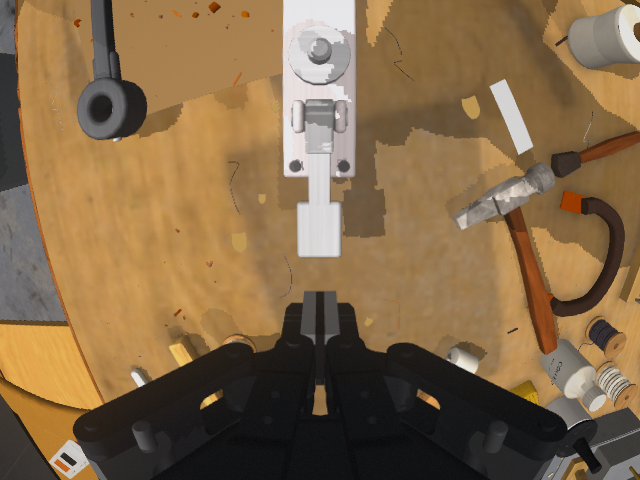

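View pics/scene3.png

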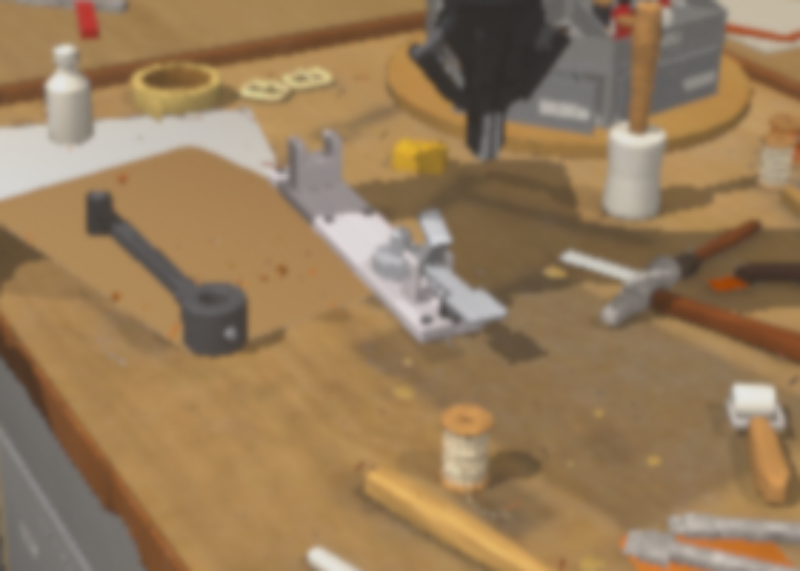

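The tail stays down (pad at z ≈ 48) and the hook stands up and back, showing the pin free at (319,50) in the wrist view. Next: over the lever.

Call:
{"fn": "send_rows", "kwargs": {
  "rows": "0.6 0 4 -5 -0.5;0.6 0 8 -10 -1;0.6 2 12 -14 -1.55;0.6 4 16.9 -18.9 -1.55;0.6 4 16.9 -18.9 -1.55;0.6 4 16.9 -18.9 -1.55;0.6 4 16.9 -18.9 -1.55;0.6 4 16.9 -18.9 -1.55;0.6 4 16.9 -18.9 -1.55"
}}

```text
time_s: 8.05
eef_pos: [443.6, -2.5, 137.6]
ee_rot: [0.707, -0.014, 0.707, 0.013]
force: [-0.4, -0.8, -0.3]
grip_width: 0.597
```

Run:
```python
from h import *
import cv2
shift([442.3,-1.3,20],[0.999,0.039])
for n in ("wrist",):
    c=capture(n)
    cv2.imwrite(f"pics/{n}4.png",c["pixels"][:,:,::-1])
    for t in ["lever_balance","lever_eye","lever_hub","pin_top","rest"]:
        r=nets.spot_point(c,t)
        print(n,t,[( [round(v) for v in d["location"]],round(d["confidence"],2)) for d in r[:1]])
```

```text
t 8.05 pos [443.6  -2.5 137.6] F [-0.4 -0.8 -0.3] w 0.597 q [-0.27  0.24  1.86 -0.    1.04 -0.31]
tool axes x,y,z
 [[ 0.001 -0.    -1.   ]
 [-0.038  0.999 -0.   ]
 [ 0.999  0.038  0.001]]
shift cm [11.76  0.13 -0.14]
yaw units -0.013
wrist lever_balance [([438, -1, 23], 0.66)]
wrist lever_eye [([432, 163, 20], 0.79)]
wrist lever_hub [([447, -72, 1], 0.58)]
wrist pin_top [([627, -56, 51], 0.81)]
wrist rest [([642, 133, 43], 0.77)]
```

View pics/wrist4.png

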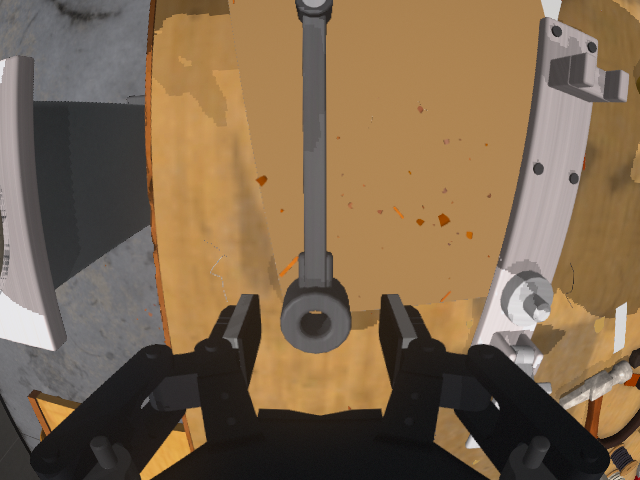

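Run:
```python
from h import *
c=capture("wrist")
hub=None
for n,uv,z in [("hubouter",(316,319),42),("bore",(316,323),42),("arm far",(314,30),30),("arm mid",(314.5,150),30),("arm near",(315.5,240),30),("eye",(315,0),41)]:
    print(n,pix(c,uv,z).round(1))
```

```text
hubouter [442.8 -61.5  42. ]
bore [442.9 -64.9  42. ]
arm far [434.1 140.6  30. ]
arm mid [437.5  58.4  30. ]
arm near [440.4  -4.6  30. ]
eye [434.2 158.9  41. ]
```

Call:
{"fn": "send_rows", "kwargs": {
  "rows": "0.6 4 0.2 -0.27 0;0.6 8 0.2 -0.27 0;0.6 11 0.2 -0.27 0;0.6 12.5 0.2 -0.27 0;0.6 13.3 0.2 -0.27 0;0.6 13.3 0.2 -0.27 0;0.6 13.3 0.2 -0.27 0;0.6 13.3 0.2 -0.27 0"
}}

```text
time_s: 9.2
eef_pos: [440.4, 0.2, 5.2]
ee_rot: [0.708, -0.014, 0.706, 0.014]
force: [-0.4, -0.7, 0.6]
grip_width: 0.601
```

Run:
```python
from h import *
import cv2
shift([440.8,-0.5,4],[0.999,0.041])
c=capture("wrist")
cv2.imwrite(f"pics/wrist5.png",c["pixels"][:,:,::-1])
```

```text
t 9.2 pos [4.404e+02 2.000e-01 5.200e+00] F [-0.4 -0.7  0.6] w 0.601 q [-0.27  0.48  1.97  0.    0.69 -0.31]
tool axes x,y,z
 [[ 0.002 -0.    -1.   ]
 [-0.039  0.999 -0.001]
 [ 0.999  0.039  0.002]]
shift cm [ 0.12 -0.07  0.04]
yaw units -0.023
```

View pics/wrist5.png

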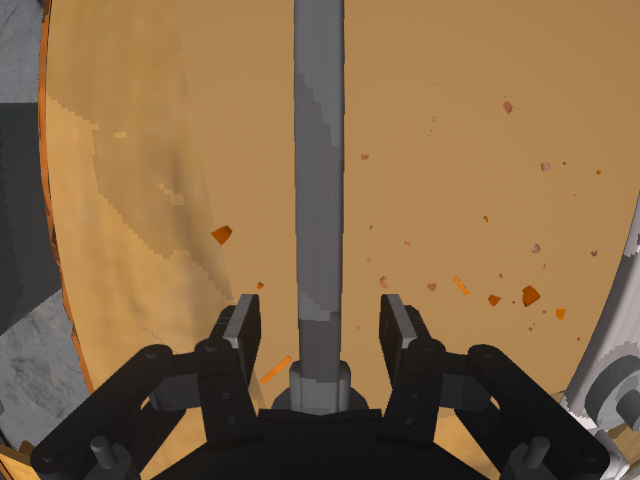

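The arm lies centred between the open pads (column 320), with the thicker neck starting nearer the hub at row 365. Now closing.

Call:
{"fn": "send_rows", "kwargs": {
  "rows": "0.35 0 0 0 0;0.3 0 0 0 0;0.1 0 0 0 0;0.1 0 0 0 0;0 0 0 0 0;0 0 0 0 0;0 0 0 0 0;0 0 0 0 0;0 0 0 0 0;0 0 0 0 0",
  "grip_force": 80
}}

```text
time_s: 10.25
eef_pos: [440.0, 0.3, 4.7]
ee_rot: [0.707, -0.014, 0.707, 0.014]
force: [-0.8, 0.2, 5.8]
grip_width: 0.171
```

Call:
{"fn": "send_rows", "kwargs": {
  "rows": "0 -0.3 0 0 0;0 -0.8 0 0 0;0 -1.5 0 0 0;0 -2.2 0 0 0;0 -3 0 0 0;0 -3 0 0 0;0 -3 0 0 0;0 -3 0 0 0"
}}

```text
time_s: 11.05
eef_pos: [439.6, 0.4, 34.1]
ee_rot: [0.707, -0.014, 0.707, 0.014]
force: [0.6, 0.3, -5.1]
grip_width: 0.168
```

Run:
```python
from h import *
import cv2
shift([440.8,-0.5,120],[0.999,0.041])
print(ctrl.sense()["wrist_torque"])
for n in ("wrist","scene"):
    c=capture(n)
    p=c["pixels"] if n=="wrist" else cv2.resize(c["pixels"][180:380,200:480],(800,571))
    cv2.imwrite(f"pics/{n}6.png",p[:,:,::-1])
    for t in ["lever_eye","lever_hub","lever_balance"]:
        r=nets.spot_point(c,t)
        print(n,t,[( [round(v) for v in d["location"]],round(d["confidence"],2)) for d in r[:1]])
```

```text
t 11.05 pos [4.396e+02 4.000e-01 3.410e+01] F [ 0.6  0.3 -5.1] w 0.168 q [-0.27  0.41  1.96 -0.    0.77 -0.31]
tool axes x,y,z
 [[-0.001  0.    -1.   ]
 [-0.039  0.999  0.   ]
 [ 0.999  0.039 -0.001]]
shift cm [-8.59 -0.09  0.11]
yaw units -0.024
[-0.01194955  0.00179825  0.00610664]
wrist lever_eye []
wrist lever_hub []
wrist lever_balance []
scene lever_eye [([434, 162, 54], 0.67)]
scene lever_hub [([444, -66, 27], 0.56)]
scene lever_balance [([442, -4, 51], 0.57)]
```

View pics/wrist6.png

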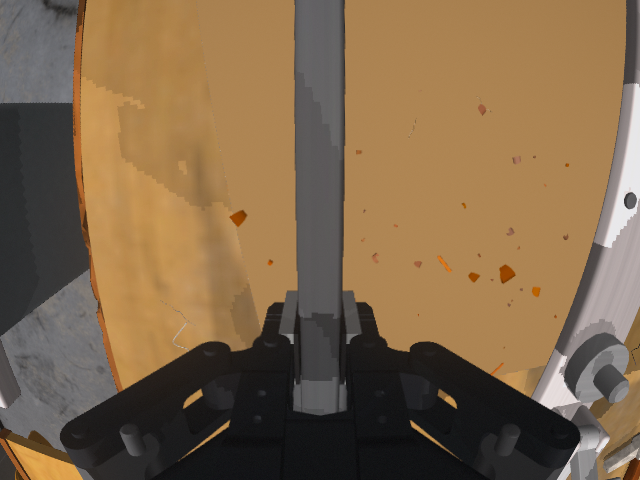

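View pics/scene6.png

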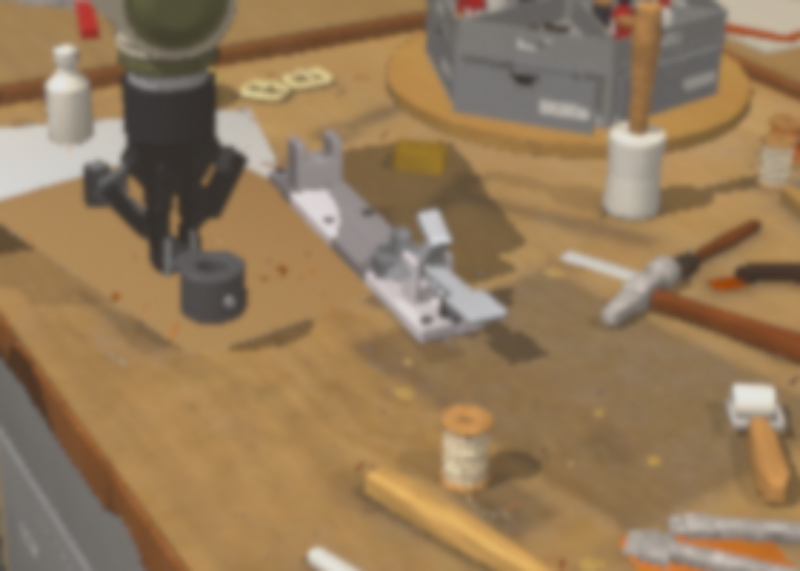

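The lever is held level with almost no wrist moment (so the balance point is right) and about 5 N of weight. The scene crop shows the hub off the bench at (212,285). Now lift, turn and carry.

Call:
{"fn": "send_rows", "kwargs": {
  "rows": "0 -2 0 0 0;0 -4.5 0 0 0;0 -7 0 0 0;0 -9 0 0 0;0 -9.5 0 0 0;0 -9.5 0 0 0;0 -9.5 0 0 0"
}}

```text
time_s: 12.15
eef_pos: [439.2, 0.5, 128.2]
ee_rot: [0.706, -0.014, 0.708, 0.014]
force: [-0.2, 0.6, -5.3]
grip_width: 0.173
```

Run:
```python
from h import *
shift([633.6,12.2,128],[0.9954,-0.0958])
```

```text
t 12.15 pos [439.2   0.5 128.2] F [-0.2  0.6 -5.3] w 0.173 q [-0.27  0.25  1.88  0.    1.02 -0.31]
tool axes x,y,z
 [[-0.002  0.001 -1.   ]
 [-0.039  0.999  0.001]
 [ 0.999  0.039 -0.002]]
shift cm [-1.000e-02  4.200e-01  1.947e+01]
yaw units 1.545
```

Call:
{"fn": "send_rows", "kwargs": {
  "rows": "0 0 0 1 0.1;0 0 0.1 3 0.3;0 0 0.1 5.5 0.5;0 0 0.2 8 0.7;0 0 0.2 10.5 0.9;0 0 0.3 13 1.1;0 0 0.3 15.5 1.3;0 0 0.4 17.5 1.45;0 0 0.4 18.8 1.54;0 0 0.4 19.4 1.54;0 0 0.4 19.4 1.54;0 0 0.4 19.4 1.54"
}}

```text
time_s: 13.35
eef_pos: [633.0, 11.9, 128.7]
ee_rot: [0.706, 0.034, 0.707, -0.034]
force: [-1.0, -0.5, -4.8]
grip_width: 0.168
```

Run:
```python
from h import *
import cv2
shift([633.6,12.2,92],[0.9954,-0.0958])
print(ctrl.sense()["wrist_torque"])
for n in ("wrist","top","scene"):
    c=capture(n)
    p=c["pixels"]
    if n=="scene":p=cv2.resize(p[180:380,200:480],(800,571))
    if n=="top":p=cv2.resize(p[150:350,200:480],(800,571))
    cv2.imwrite(f"pics/{n}7.png",p[:,:,::-1])
    for t in ["lever_eye","lever_hub","lever_balance","pin_top","rest"]:
        r=nets.spot_point(c,t)
        print(n,t,[( [round(v) for v in d["location"]],round(d["confidence"],2)) for d in r[:1]])
```

```text
t 13.35 pos [633.   11.9 128.7] F [-1.  -0.5 -4.8] w 0.168 q [-0.17  0.64  1.28 -0.    1.23 -0.07]
tool axes x,y,z
 [[-0.001  0.    -1.   ]
 [ 0.095  0.995  0.   ]
 [ 0.995 -0.095 -0.001]]
shift cm [3.67 0.03 0.06]
yaw units 0.006
[ 0.01219771  0.01409636 -0.05540123]
wrist lever_eye []
wrist lever_hub [([628, -57, 121], 0.51)]
wrist lever_balance [([632, 12, 146], 0.77)]
wrist pin_top []
wrist rest []
top lever_eye [([648, 174, 151], 0.92)]
top lever_hub [([629, -55, 126], 0.84)]
top lever_balance [([518, -335, 26], 0.64)]
top pin_top []
top rest [([648, 135, 46], 0.66)]
scene lever_eye [([651, 174, 149], 0.64)]
scene lever_hub [([624, -58, 125], 0.74)]
scene lever_balance []
scene pin_top [([627, -60, 51], 0.73)]
scene rest [([645, 137, 42], 0.89)]
```

View pics/wrist7.png

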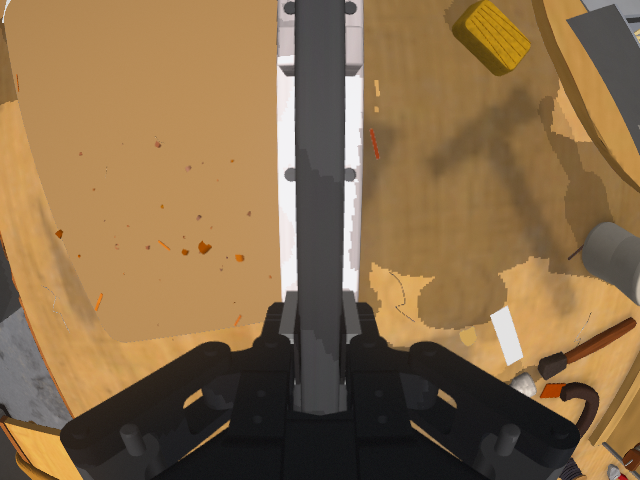

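View pics/top7.png

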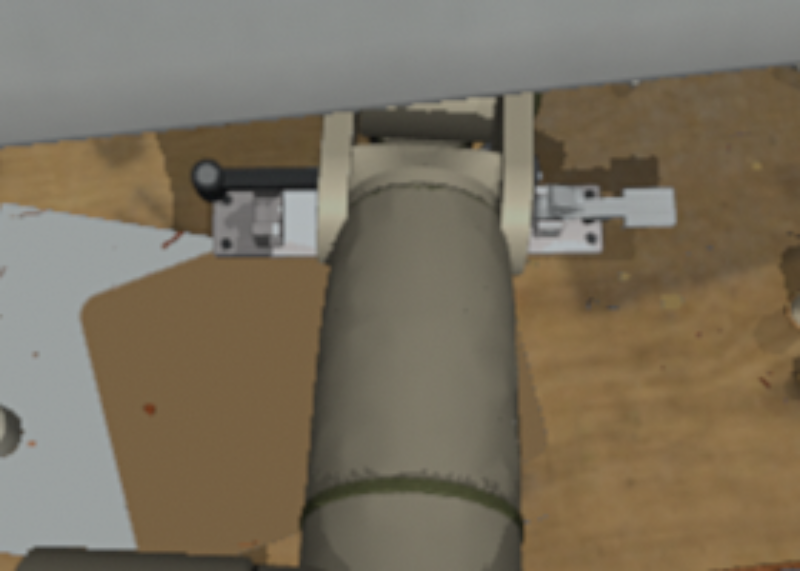

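View pics/scene7.png

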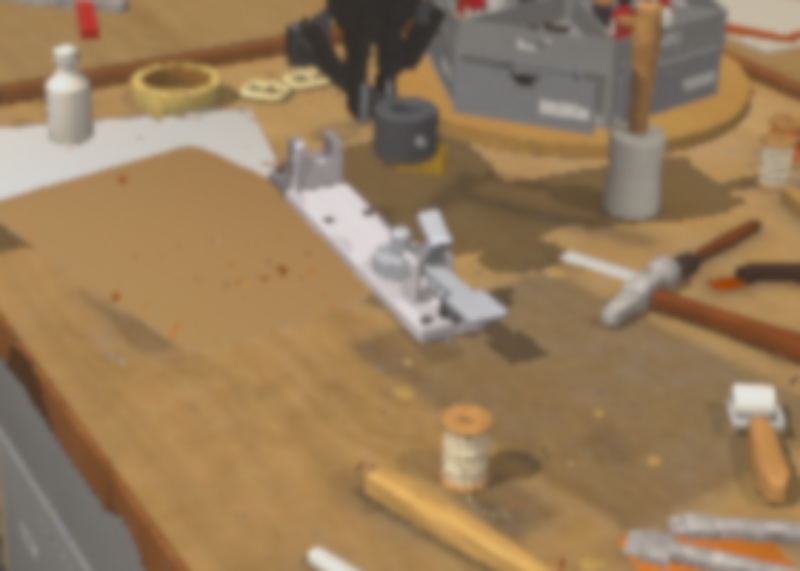

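The wrist view shows the arm (columns 296–345) centred over the plate (278–362). The nets put the hub at about (627,-57), over the pin at about (627,-55), and the eye where it should be. Now lowering to about 35 mm above the pin.

Call:
{"fn": "send_rows", "kwargs": {
  "rows": "0 0.5 0 0 0;0 1.2 0 0.05 0;0 2 0.05 0.05 0;0 2.8 0.05 0.05 0;0 3.4 0.05 0.05 0;0 3.7 0.05 0.05 0;0 3.7 0.05 0.05 0;0 3.7 0.05 0.05 0;0 3.7 0.05 0.05 0;0 3.7 0.05 0.05 0;0 3.7 0.05 0.05 0;0 3.7 0.05 0.05 0"
}}

```text
time_s: 15.45
eef_pos: [634.0, 12.3, 92.4]
ee_rot: [0.706, 0.034, 0.706, -0.034]
force: [0.2, 0.9, -4.8]
grip_width: 0.169
```

Run:
```python
from h import *
import cv2
shift([633.6,12.2,92],[0.9954,-0.0958])
s=ctrl.sense();print(s["wrist_torque"],s["dq"].round(4))
for n in ("wrist","top","scene"):
    c=capture(n)
    p=c["pixels"]
    if n=="scene":p=cv2.resize(p[180:380,200:480],(800,571))
    cv2.imwrite(f"pics/{n}8.png",p[:,:,::-1])
    for t in ["lever_eye","lever_hub","lever_balance","pin_top","rest","latch_pad","wax_mid"]:
        r=nets.spot_point(c,t)
        print(n,t,[( [round(v) for v in d["location"]],round(d["confidence"],2)) for d in r[:1]])
```

```text
t 15.45 pos [634.   12.3  92.4] F [ 0.2  0.9 -4.8] w 0.169 q [-0.16  0.68  1.31  0.    1.16 -0.07]
tool axes x,y,z
 [[ 0.    -0.    -1.   ]
 [ 0.095  0.995  0.   ]
 [ 0.995 -0.095  0.   ]]
shift cm [ 0.04 -0.02 -0.04]
yaw units 0.005
[-0.01202605  0.02976361 -0.0321715 ] [-0.0001  0.0005  0.0023 -0.     -0.0001 -0.0012]
wrist lever_eye []
wrist lever_hub []
wrist lever_balance [([634, 11, 110], 0.97)]
wrist pin_top [([625, -54, 88], 0.48)]
wrist rest []
wrist latch_pad []
wrist wax_mid [([775, 152, 10], 0.82)]
top lever_eye [([648, 172, 112], 0.62)]
top lever_hub [([630, -55, 92], 0.8)]
top lever_balance []
top pin_top [([625, -53, 54], 0.75)]
top rest [([648, 132, 48], 0.65)]
top latch_pad [([649, 173, 113], 0.66)]
top wax_mid []
scene lever_eye [([648, 174, 111], 0.63)]
scene lever_hub [([629, -56, 88], 0.84)]
scene lever_balance [([638, 9, 109], 0.97)]
scene pin_top [([626, -56, 52], 0.58)]
scene rest [([644, 132, 44], 0.93)]
scene latch_pad [([611, -191, 52], 0.89)]
scene wax_mid [([778, 150, 9], 0.48)]
```

View pics/scene8.png

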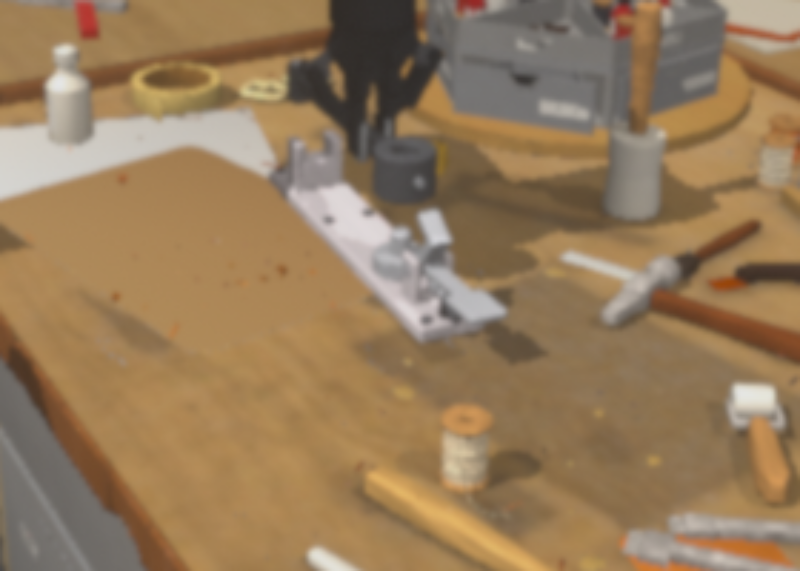

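View pics/wrist8.png

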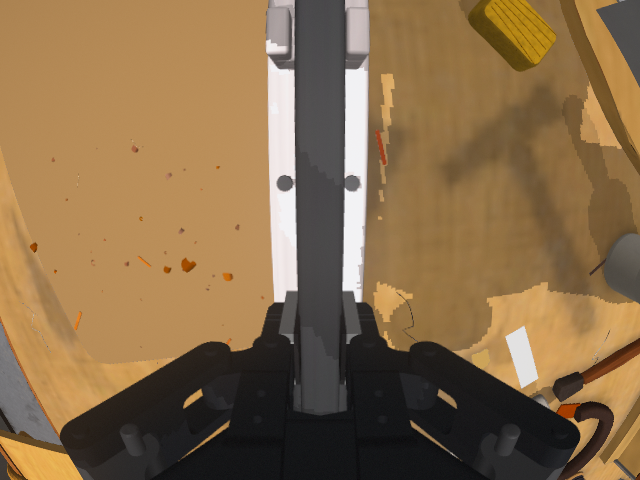

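The scene crop shows the hub level above the pin line with the latch still down. In the wrist view the arm runs centred between the fork cheeks (columns 278 and 358). Handing in.

Run:
```python
from h import *
s=ctrl.sense();print(s["dq"].round(4),s["force"].round(1),s["grip_width"])
print(workorder.finish_job())
```

```text
[-0.0006  0.0017 -0.0018 -0.0008 -0.0009 -0.0001] [ 0.5  0.4 -5.1] 0.16480907941540207
the job is handed in; nothing more can be done
None
```

The job is handed in, with the latch snapped down and the lever held level and still above the pin. It finished at about 15.6 s of the 48 s allowed.

- **Latch:** I pressed the tail down onto its rigid stop, with about 20 N at a pad height of 50 mm. It stayed down after I let go. The last pictures still show it down (pad about 52 mm high), with the hook standing back from the pin.
- **Lever:** I gripped it at the balance point with 80 N. It weighs about 5 N, and the wrist moment was close to zero, so the grip point is right.
- **Final position:** The underside is about 88 mm above the bench, which is about 36 mm above the pin's top. The networks put the hub at about (629, -56) and the pin at about (626, -55). The arm points over the forked rest.

**Checks that disagreed:**
- The networks' readings of the hub and pin scatter by 2 to 4 mm. The hand-measured wrist picture put the arm within about 1 mm of the fixture's centre line.
- A few network reports were plainly mistaken. For example, the latch pad was once reported at the lever's eye, and the pin once at 88 mm height. I set those aside after comparing them with the pictures.

I saw nothing else on the bench move.

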